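# Load the bench steriliser and wheel its lid locked

## Task

Get the steriliser ready for its cycle: lower the wire instrument basket into the vessel so that it stands flat on the bottom, then bring the lid down gently, without letting it fall, until it is fully shut. Only then turn the handwheel clockwise until the slow pointer on the lid stands midway between the pair of raised ribs that mark locked, and do not run it past them. Leave the timer, the white-lidded specimen cup and the petri dish beside the basket where they are.

Things in the scene. Friction and masses are not known exactly. Their poses are not given: they have to be found in the camera images.
- steriliser: Round stainless pressure steriliser, fixed on the worktop at any place and yaw. Origin: centre of its underside; +x points to the lid hinge, +y to a white control box (reaching 108 mm from the axis, 72 mm high). Outside 188 mm across; rim 100 mm above the worktop. Five keeper staples stand round the rim (at 30, 150, -150, -90, -30 deg from +x), 91 to 111 mm from the axis, tops at 130 mm.
- vessel_floor (a point): Centre of the vessel's flat inner floor, 22 mm above the worktop, on the steriliser's axis; axes as the steriliser's. Inside diameter 152 mm, widening to 168 mm in the top 12 mm; open at the top when the lid is up.
- lid_hinge (a point): On the lid's hinge axis, at rim height (100 mm), 100 mm from the vessel axis on the steriliser's +x side. The hinge axis runs along the steriliser's y.
- lid (a joint): Angle of the round lid (184 mm across, 12 mm thick) in rad: 0 shut, 1.57 upright, 1.9 back stop. Starts at 1.52 to 1.75, where light hinge friction (0.3 N m) keeps it; once it is brought forward of about 0.9 its weight (0.67 kg with the wheel) makes it fall, so it must be held all the way down.
- lid_handle (a point): Middle of the lid's front handle: black round bar 13 mm thick, 80 mm long, parallel to the hinge, carried 22 mm out from the lid's edge (214 mm from the hinge, measured along the lid) and 40 mm above the lid's underside; 58 mm free between its two arms. Shut, it is 140 mm above the worktop and 114 mm from the vessel axis. The bar can turn within a light grip, so it can be held from above all the way.
- handwheel (a joint): Angle of the handwheel (rad), growing clockwise seen from above the shut lid. Starts 0 to 0.7; locked is 4.0 (pointer midway between the pair of ribs, which lie at 3.64 and 4.36); stop at 5.0. Stiff (0.22 N m), stays where it is left.
- wheel_centre (a point): Centre of the handwheel at mid-rim height: on the vessel axis, 162 mm above the worktop when the lid is shut. Black round rim 14 mm thick on a 55 mm radius, hub 30 mm wide rising 8 mm above mid-rim, three 9 mm spokes. Turns with the wheel; its -x axis lies along one spoke, which points to the lid handle at wheel angle 0. 30 mm free below mid-rim; the rim can be pinched between spokes.
- pointer_tip (a point): Tip of the flat black pointer on the lid under the wheel, 83 mm from the wheel's axis. Geared: it turns the same way as the wheel by a third of its angle, over a pale arc on the control-box side of the lid. From above it stands 136 deg anticlockwise from the steriliser's +x at wheel angle 0, 60 deg when locked. The same drive pushes five flat bolts out under the staples.
- locked_mark (a point): Point on the pale arc midway between the pair of raised black ribs (19 mm apart) that mark locked, 77 mm from the wheel's axis and at the height of the ribs' middle. A single rib marks the open end of the arc.
- basket: Wire instrument basket with forceps in it, 118 x 66 mm, walls 34 mm high, 0.26 kg (may differ by 30 percent), loose on the worktop. Origin: centre of its underside; x along its length. Centred in the vessel it has about 8 mm to spare at its corners.
- basket_handle (a point): Middle of the basket's carrying handle: steel bar 11 mm thick, 60 mm long, along the basket's x, 60 mm above its underside. With the handle pointing to the hinge, a gripper holding it from above keeps its broad side clear of the open lid.
- timer: Bystander: white timer, 62 x 66 x 19 mm, loose; origin at the centre of its underside.
- specimen_cup_1: Bystander: clear specimen cup with white screw lid, 63 mm across, 72 mm high, loose; origin at the centre of its underside.
- petri_dish: Bystander: covered petri dish, 60 mm across, 14 mm high, loose; origin at the centre of its underside.

How it is judged:
By the outcome, as a careful person would: the job done as asked, in the order asked, and still so for the second after the job is handed in, with the robot touching nothing.
It also fails if it takes over 72 s, if anything falls off the work surface, if the arm or the gripper's body presses on something with over 40 N, if the wrist force passes 120 N, or if a joint passes its speed limit or range.

## Robot

A 6-joint arm with a two-finger parallel gripper is mounted at the origin on a cart in front of the work surface, level with it; the furniture and walls round the work are solid. World frame = base frame: x ahead of the robot, y to its left, z up, the work surface at z = 0. Lengths are in mm, angles in rad, forces in N, time in s.
With the tool pointing down it reaches from about 275 to 750 mm from the base axis. Payload 10.2 kg.
Tool frame: the origin (TCP) lies on the centre line of the jaws, within the pads' length; the fingertips stand 22 mm ahead of it and the grasp point (between the pads) lies 3 mm ahead of it; z points along the fingers, y is the line along which they close (so a half turn about z gives the same grasp; the last joint's range is limited). The gripper opens to 85 mm and grips with 20 to 120 N. Pads are 22 mm wide; open, the fingers measure 114 mm over their backs; the gripper's body (76 mm by 85 mm) begins 54 mm behind the grasp point. The pads swing forward as they close: fully open they stand 13 mm farther back than shut.
Start: joints at [-1.527, 0.313, 1.498, -0, 1.331, -0.223], TCP at [138.401, -506.435, 253.294] pointing down, gripper open.
Joint ranges: [-2.94, 2.94], [-0.97, 2.17], [0.19, 2.56], [-1.23, 4.37], [0.02, 3.11], [-2.88, 2.88]. Speed limits (rad/s): [2.39, 2.39, 3.01, 3.14, 3.14, 3.14].

## Interface

Orientations are given as a unit quaternion [x, y, z, w].
In Python, from cell import env gives the robot as it stands. Calls block until the motion is done:
- env.reach(position, orientation): joint-space move of the TCP to a pose.
- env.line_to(position, rotation=None, speed=150, until_force=None): straight line of the TCP; rotation=None keeps the orientation; speed is the mean speed in mm/s. With until_force (N) it stops when the force on the tool has changed by that much, and returns True; else False.
- env.set_joints(angles): joint-space move.
- env.open() and env.grab(): open the fingers fully, or close them until they stop; the grip force is fixed at half the most.
- env.sleep(seconds).
- env.inverse_kinematics(position, orientation): joint angles nearest the present ones, or None.
- env.snapshot(name): name is "scene" or "top" or "wrist"; returns a dict with "color" (400x640x3 uint8, blue, green, red), "z_map" (400x640 float32, mm along the optical axis (not along the pixel's ray), 0 where there is no reading), "fx", "fy", "cx", "cy" (pixels), "distortion" ([k1, k2, p1, p2, k3] as OpenCV has them; the pictures are not rectified), "rvec" (rotation vector, rad) and "tvec" (3), from world to camera coordinates, as OpenCV has them; the wrist camera has in their place "hand_eye" (4x4, takes a point from camera to tool coordinates, whose origin is the TCP and whose axes are the flange's). Camera axes: x right, y down, z forward; pixel columns grow to the right and rows downward; lengths in mm; the calibration is good to about 2 mm. A picture is of the moment at which its call begins: read the wrist's pose just before it.
A pose or a line that the arm cannot do raises env.MotionError and nothing moves.
- env.job_done(): hands the job in; it is judged then, once.
Readings, each from a call of its own:
- env.current_time(): time.
- env.current_q(): joint angles.
- env.current_qd(): joint speeds.
- env.current_joint_efforts(): joint torques, N m.
- env.current_ee_pos(): TCP position.
- env.current_orientation(): TCP orientation.
- env.current_wrist_force(): force on the tool from outside, world axes, zero at the start.
- env.current_torque(): the same for the moment, N m.
- env.current_width(): finger opening in mm.
- env.current_grasp_force(): force on a finger pad.
Only numpy, scipy, OpenCV 4.12 (cv2) and the standard library are available. Lean on these libraries where they do the work, as an engineer would, in place of code of your own. Each camera call takes 0.05 s, during which the arm holds its last target. There are 200 camera calls.

## Working session

There is one attempt and no reset: what is moved stays moved. The work goes in short steps, each a Python script; the robot and the scene stay as the last script left them, time stands still between calls to the robot, and variables do not carry over. Pictures are saved under pics/ and viewed, at most 12 in all, crops included, and the job is handed in when it is done.

```bash
ls; mkdir -p pics
cat > h.py <<'E'
import numpy as np, cv2
from cell import env
from scipy.spatial.transform import Rotation as R
def cam(s):
    Rm=cv2.Rodrigues(np.array(s["rvec"],float))[0]; t=np.array(s["tvec"],float).ravel()
    K=np.array([[s["fx"],0,s["cx"]],[0,s["fy"],s["cy"]],[0,0,1]]); return K,np.array(s["distortion"],float),Rm,t
def cloud(s):
    K,D,Rm,t=cam(s); h,w=s["z_map"].shape
    uv=np.stack(np.meshgrid(np.arange(w),np.arange(h)),-1).reshape(-1,1,2).astype(float)
    n=cv2.undistortPoints(uv,K,D).reshape(-1,2); z=s["z_map"].reshape(-1,1)
    P=(np.hstack([n,np.ones_like(z)])*z-t)@Rm; P[z[:,0]==0]=np.nan
    return P.reshape(h,w,3)
def ray(s,u,v,h):
    K,D,Rm,t=cam(s); n=cv2.undistortPoints(np.array([[[u,v]]],float),K,D).ravel()
    d=Rm.T@np.array([n[0],n[1],1]); o=-Rm.T@t; return o+d*(h-o[2])/d[2]
def down(a): # tool z down, tool y (closing line) at angle a from world x
    y=np.array([np.cos(a),np.sin(a),0]); z=np.array([0,0,-1.]); return R.from_matrix(np.stack([np.cross(y,z),y,z],1)).as_quat()
E
python3 - <<'E'
from h import *
import pickle
d={n:env.snapshot(n) for n in("scene","top")}
pickle.dump(d,open("s0.pkl","wb"))
for n in d: cv2.imwrite(f"pics/{n}0.png",d[n]["color"]); K,D,Rm,t=cam(d[n]); print(n,-Rm.T@t)
print(env.current_time(),env.current_orientation())
E
```

```text
pics
scene [-234.90214907  589.86090054  863.08568635]
top [377.37255926  44.78581565 993.69870178]
0.1 [ 9.91119996e-01  1.32969187e-01  6.19256342e-05 -5.87161642e-04]
```

View pics/scene0.png

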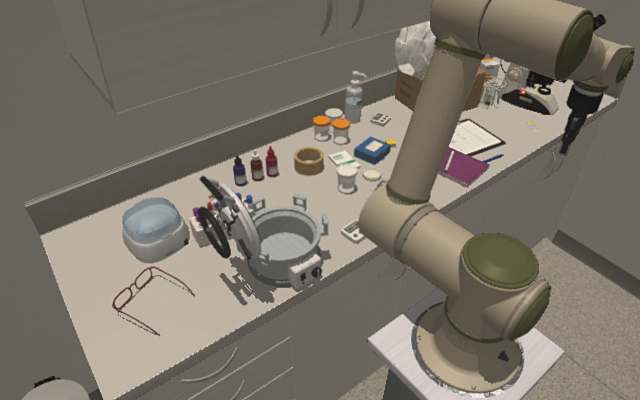

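View pics/top0.png

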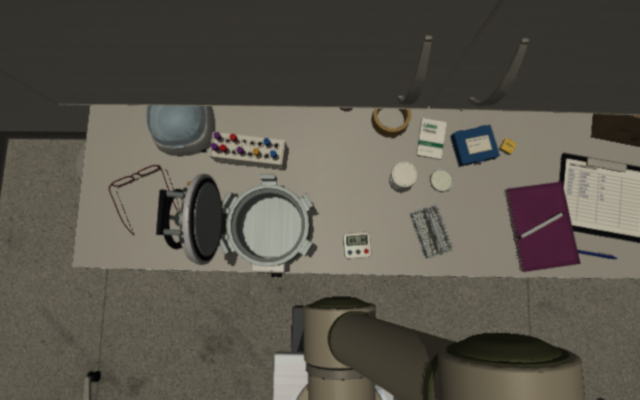

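Scene view: the open steriliser is at about (285,245), with its lid standing up on the left at (225,225). Top view: vessel centre ≈(268,223), lid and hinge to the left (+y), control box below, basket at (431,232), timer (357,245), cup (403,175), dish (441,181).

Run:
```python
from h import *
import pickle
from scipy.optimize import least_squares
d=pickle.load(open("s0.pkl","rb"))
C={n:cloud(d[n]) for n in d}
t=C["top"]
print("px centre",ray(d["top"],268,223,100), "lower cabinet x", t[60:108:10,300])
# rim
for n in C:
    c=C[n]; P=c.reshape(-1,3); c0=ray(d["top"],268,223,100)
    r=np.hypot(*(P-c0)[:,:2].T)
    m=(np.abs(P[:,2]-100)<5)&(r<110)&(r>60); Q=P[m]
    f=least_squares(lambda p:np.hypot(Q[:,0]-p[0],Q[:,1]-p[1])-p[2],[*c0[:2],88],loss="soft_l1",f_scale=2)
    print(n,"rim",m.sum(),f.x)
    cc=f.x[:2]; r=np.hypot(P[:,0]-cc[0],P[:,1]-cc[1]); a=np.degrees(np.arctan2(P[:,1]-cc[1],P[:,0]-cc[0]))
    m=(r>86)&(r<114)&(P[:,2]>120)&(P[:,2]<134); h,_=np.histogram(a[m],72,(-180,180)); print({int(-180+5*i):int(x) for i,x in enumerate(h) if x})
    for k in np.arange(-180,180,10):
        pass
    m=(r>60)&(r<112)&(P[:,2]>60)&(P[:,2]<76); h=a[m]; 
    if m.sum(): print("box angle",np.median(h),m.sum())
    m=(r<60)&(P[:,2]<40); print("floor z",np.median(P[m,2]), "table", np.nanmedian(c[240:260,330:400,2] if n=="top" else c[300:310,130:160,2]))
    # lid points
    m=(r<250)&(P[:,2]>150); print("lid extents",np.nanmin(P[m],0),np.nanmax(P[m],0))
# basket
s=d["top"]; roi=np.zeros((400,640),bool); roi[195:265,400:462]=1
z=t[...,2]; m=roi&(z>8)&(z<90); print("basket n",m.sum(),np.percentile(z[m],[5,50,95,100]))
Q=t[m]; print(cv2.minAreaRect(Q[:,:2].astype(np.float32)))
m2=roi&(z>50); Q=t[m2]; print("handle",m2.sum(),Q.mean(0),Q.min(0),Q.max(0)); 
for n,u,v,h in(("timer",357,245,19),("cup",403,175,72),("dish",441,181,14)): print(n,ray(s,u,v,h))
big=np.hstack([cv2.resize(s["color"][180:280,385:485],None,fx=4,fy=4,interpolation=2),cv2.resize(s["color"][160:260,...][:, 230:330],None,fx=4,fy=4,interpolation=2)])
cv2.imwrite("pics/crop0.png",big)
```

```text
px centre [458.27744786 171.22611666 100.        ] lower cabinet x [[594.47898263  74.4383306  587.53241396]
 [594.89401775  75.84018333 563.31977112]
 [594.69294727  77.3046468  537.72529999]
 [594.8318484   78.99527797 508.38965637]
 [594.7764384   80.86463678 475.87219623]]
scene rim 683 [452.92272488 176.13076696  91.1958195 ]
{-130: 18, -125: 13, -120: 9, -115: 6, -70: 16, -65: 11, -60: 14, -55: 8, -10: 10, -5: 11, 0: 12, 5: 17, 85: 2, 120: 13, 125: 26}
box angle -14.814026051724284 724
floor z 21.052947960571736 table -1.2491832331179153
lid extents [221.06220128 -49.77151469 150.09891522] [598.99022028 385.14518505 652.35063814]
top rim 1512 [456.28488956 174.48473506  90.25155858]
{-130: 13, -125: 21, -120: 19, -115: 18, -75: 2, -70: 19, -65: 20, -60: 18, -55: 9, -10: 18, -5: 16, 0: 16, 5: 14, 50: 15, 55: 19, 60: 20, 65: 20, 70: 4, 75: 5, 80: 4, 85: 4, 90: 6, 95: 6, 100: 4, 105: 5, 110: 16, 115: 21, 120: 19, 125: 21}
box angle 45.91880711377852 393
floor z 22.142912874000316 table 1.4454338667309887
lid extents [226.14183321 -51.83860559 150.10040136] [596.72832529 383.09944052 694.62337783]
basket n 561 [11.35432694 34.10126202 65.71036962 68.00767468]
((454.8512878417969, -219.29727172851562), (119.00390625, 67.75586700439453), 18.9674015045166)
handle 171 [ 454.35479739 -218.06127083   63.15012702] [ 406.60451252 -235.23830268   50.36957306] [ 501.25403006 -199.23862907   68.00767468]
timer [416.0303102  -37.06237132  19.        ]
cup [ 581.13532971 -140.68287061   72.        ]
dish [ 580.41878249 -248.09190171   14.        ]
```

View pics/crop0.png

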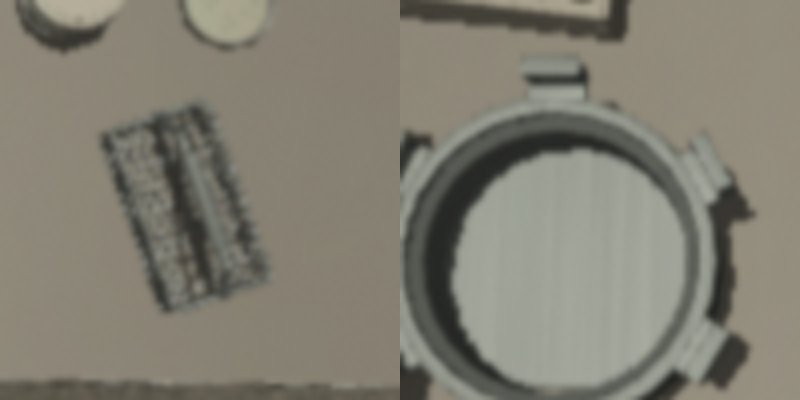

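Crop: basket long axis runs from crop (155,110) to (215,300), handle bar at about (207,180); the staples sit at 10, 2 and 4 o'clock. Fit gives vessel centre ≈(455,175) with yaw ≈88°, and basket handle ≈(454.5,-218.5) along 19°. I'll move above the basket for a wrist look after checking all the poses with IK.

```bash
cat >> h.py <<'E'
def wcloud(s,p,q):
    K=np.array([[s["fx"],0,s["cx"]],[0,s["fy"],s["cy"]],[0,0,1]]);H=np.array(s["hand_eye"]);h,w=s["z_map"].shape
    uv=np.stack(np.meshgrid(np.arange(w),np.arange(h)),-1).reshape(-1,1,2).astype(float)
    n=cv2.undistortPoints(uv,K,np.array(s["distortion"],float)).reshape(-1,2); z=s["z_map"].reshape(-1,1)
    X=np.hstack([n,np.ones_like(z)])*z; X=X@H[:3,:3].T+H[:3,3]; P=R.from_quat(q).apply(X)+np.array(p); P[z[:,0]==0]=np.nan
    return P.reshape(h,w,3)
def wsnap():
    p,q=env.current_ee_pos(),env.current_orientation(); s=env.snapshot("wrist"); return s,wcloud(s,p,q)
def tilted(yaw,al): # closing line along yaw, tool z down, body leaning away from yaw dir by al
    y=np.array([np.cos(yaw),np.sin(yaw),0]);u=np.array([0,0,1.]); Y=y*np.cos(al)+u*np.sin(al); Z=y*np.sin(al)-u*np.cos(al)
    return R.from_matrix(np.stack([np.cross(Y,Z),Y,Z],1)).as_quat()
E
python3 - <<'E'
from h import *
r=np.radians; ik=env.inverse_kinematics
f=lambda n,p,q:print(n,None if (a:=ik(p,q)) is None else np.round(a,2))
f("basket",[455,-218,63],down(r(-71)))
for a in(-2,178): f("place",[455,175,83],down(r(a))); f("placehi",[455,175,190],down(r(a)))
for th in(1.7,1.5,1,.5,0):
  dd=100-(214*np.cos(th)-40*np.sin(th)); z=100+214*np.sin(th)+40*np.cos(th)
  p=np.array([455,175,0])+dd*np.array([np.cos(r(88)),np.sin(r(88)),0])+[0,0,z+3]; al=r(40)*(1-min(th/1.4,1))
  f(f"lid {th} y=88",p,tilted(r(88),al))
  q=(R.from_quat(tilted(r(88),al))*R.from_euler('z',np.pi)).as_quat(); f(f"lid {th} flip",p,q)
env.reach([455,-218,220],down(r(-71)))
s,c=wsnap(); cv2.imwrite("pics/w1.png",s["color"]); print(np.round(s["hand_eye"],3),env.current_time())
import pickle; pickle.dump((s,c),open("w1.pkl","wb"))
z=c[...,2]; 
m=(z>10)&(z<80)&(np.hypot(c[...,0]-455,c[...,1]+218)<80); Q=c[m]; print(m.sum(),cv2.minAreaRect(Q[:,:2].astype(np.float32)))
for lo in(45,56): Q=c[m&(z>lo)]; print(len(Q),np.median(Q[:,2]),cv2.minAreaRect(Q[:,:2].astype(np.float32)))
E
```

```text
basket [-0.68  0.51  1.77 -0.    0.86  0.56]
place [ 0.13  0.45  1.81 -0.    0.89  0.16]
placehi [ 0.13  0.29  1.7  -0.    1.15  0.16]
place None
placehi None
lid 1.7 y=88 [ 0.43  0.39  1.24 -0.    1.51 -1.1 ]
lid 1.7 flip [ 0.43  0.39  1.24 -0.    1.51  2.04]
lid 1.5 y=88 [ 0.36  0.33  1.31 -0.    1.51 -1.17]
lid 1.5 flip [ 0.36  0.33  1.31 -0.    1.51  1.97]
lid 1 y=88 [ 0.07  0.17  1.55  0.2   1.4  -1.5 ]
lid 1 flip [0.07 0.17 1.55 0.2  1.4  1.64]
lid 0.5 y=88 [-0.25  0.18  1.77  0.45  1.32 -1.93]
lid 0.5 flip [-0.25  0.18  1.77  0.45  1.32  1.21]
lid 0 y=88 [-0.46  0.38  1.9   0.66  1.27 -2.33]
lid 0 flip [-0.46  0.38  1.9   0.66  1.27  0.82]
[[ 1.0000e-03 -9.6700e-01 -2.5700e-01  6.5279e+01]
 [ 1.0000e+00  1.0000e-03  0.0000e+00  2.2600e-01]
 [-0.0000e+00 -2.5700e-01  9.6700e-01 -1.2116e+02]
 [ 0.0000e+00  0.0000e+00  0.0000e+00  1.0000e+00]] 1.7333
2212 ((452.1678466796875, -218.94371032714844), (119.24147033691406, 65.5733871459961), 19.25929069519043)
865 64.07430360455689 ((452.2774353027344, -218.82308959960938), (105.32779693603516, 10.656595230102539), 18.844083786010742)
804 64.24041376679327 ((452.4698791503906, -218.75741577148438), (92.15223693847656, 10.656595230102539), 18.84408187866211)
```

View pics/w1.png

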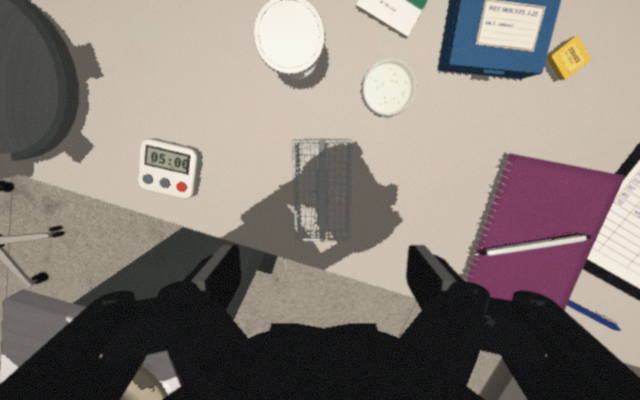

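Wrist view: the basket is seen at (323,190) with the dish at (387,88) and the cup at (290,37). The cloud puts the handle centre at (452.3,-218.8) along 19°. I'll grasp and lift it, flip the wrist so the camera faces away from the lid, then look at the vessel from nearby.

Run:
```python
from h import *
from scipy.optimize import least_squares
import pickle
r=np.radians
env.line_to([452.3,-218.8,120],down(r(-71)),speed=200)
env.line_to([452.3,-218.8,63],speed=100,until_force=15)
env.grab(); print("w",env.current_width(),env.current_grasp_force(),env.current_ee_pos())
env.line_to([452.3,-218.8,240],speed=150); print("F",env.current_wrist_force(),env.current_width())
env.reach([440,40,255],down(r(170)))
print(env.current_ee_pos(),env.current_q(),env.current_time())
s,c=wsnap(); t=env.snapshot("top"); pickle.dump((s,c,t),open("w2.pkl","wb"))
cv2.imwrite("pics/w2.png",s["color"])
for n,P in(("wrist",c.reshape(-1,3)),("top",cloud(t).reshape(-1,3))):
    c0=np.array([454,175.5]); 
    for it in range(3):
        v=P[:,:2]-c0; rr=np.hypot(*v.T); m=(np.abs(P[:,2]-100)<4)&(rr<97)&(rr>78); Q=P[m]
        f=least_squares(lambda p:np.hypot(Q[:,0]-p[0],Q[:,1]-p[1])-p[2],[*c0,89],loss="soft_l1",f_scale=1.5); c0=f.x[:2]
    print(n,m.sum(),f.x,np.median(Q[:,2]))
    v=P[:,:2]-c0; rr=np.hypot(*v.T); a=np.degrees(np.arctan2(v[:,1],v[:,0]))
    m=(rr>88)&(rr<114)&(P[:,2]>124)&(P[:,2]<134)
    for k in(-122,-62,-2,58,118):
        mm=m&(np.abs(a-k)<15)
        if mm.sum()>5: print(k,mm.sum(),(a[mm].min()+a[mm].max())/2-k,rr[mm].mean(),P[mm,2].mean())
```

```text
w 9.103043336255219 58.44837248325348 [ 452.26366107 -218.66339045   63.11733627]
F [-0.2056844  -0.26809609 -2.20808419] 8.976176027764145Traceback (most recent call last):
  File "<stdin>", line 9, in <module>
cell.MotionError: the arm cannot take that pose within its joint ranges
```

```bash
cat > look.py <<'E'
from h import *
from scipy.optimize import least_squares
import pickle
r=np.radians
env.reach([440,40,255],down(r(152)))
print(env.current_ee_pos(),env.current_q(),env.current_time())
s,c=wsnap(); t=env.snapshot("top"); pickle.dump((s,c,t),open("w2.pkl","wb"))
cv2.imwrite("pics/w2.png",s["color"])
for n,P in(("wrist",c.reshape(-1,3)),("top",cloud(t).reshape(-1,3))):
    c0=np.array([454,175.5]); 
    for it in range(3):
        v=P[:,:2]-c0; rr=np.hypot(*v.T); m=(np.abs(P[:,2]-100)<4)&(rr<97)&(rr>78); Q=P[m]
        f=least_squares(lambda p:np.hypot(Q[:,0]-p[0],Q[:,1]-p[1])-p[2],[*c0,89],loss="soft_l1",f_scale=1.5); c0=f.x[:2]
    print(n,m.sum(),f.x,np.median(Q[:,2]))
    v=P[:,:2]-c0; rr=np.hypot(*v.T); a=np.degrees(np.arctan2(v[:,1],v[:,0]))
    m=(rr>88)&(rr<114)&(P[:,2]>124)&(P[:,2]<134)
    for k in(-122,-62,-2,58,118):
        mm=m&(np.abs(a-k)<15)
        if mm.sum()>5: print(k,mm.sum(),(a[mm].min()+a[mm].max())/2-k,rr[mm].mean(),P[mm,2].mean())
for p in([454,175,190],[454,175,83]):
  print([(y,None if (a:=env.inverse_kinematics(p,down(r(y)))) is None else round(a[5],2)) for y in(165,168,171)])
E
python3 look.py
```

```text
[440.02926776  39.86392885 254.97481048] [-1.75965621e-01  1.26675446e-01  1.72702073e+00 -9.19495155e-05
  1.28792376e+00 -2.82830726e+00] 7.9667
wrist 1090 [454.04672363 170.9539989   88.89251625] 100.28405032319489
-122 232 1.5010323803301873 105.29057201336899 129.98859366018752
top 788 [455.64364968 173.20883635  89.00208685] 100.13248065688138
-122 18 1.1839121036913411 104.55411619988718 129.59082753690777
-2 62 1.9238634357943694 103.89464162591482 130.0182573779314
58 75 4.023269519854701 104.44154464384268 129.46918552265745
118 80 -1.9664131119224209 105.2140720086386 129.90708411631596
[(165, np.float64(-2.75)), (168, np.float64(-2.81)), (171, np.float64(-2.86))]
[(165, np.float64(-2.75)), (168, np.float64(-2.81)), (171, np.float64(-2.86))]
```

View pics/w2.png

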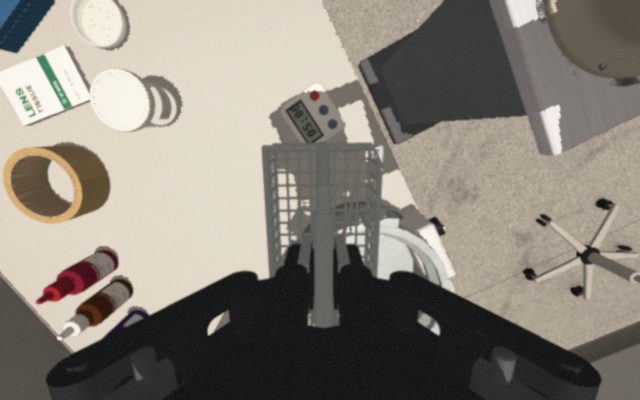

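Wrist view: the held basket is seen at (323,220) with the timer below it at (310,115); part of the vessel rim is at (410,260). The fits agree on a vessel centre ≈(453.8,173), yaw ≈89.3°. Next I lower the basket.

Run:
```python
from h import *
r=np.radians; Q=down(r(169)); X,Y=453.8,173
env.reach([X,Y,235],Q)
h=env.line_to([X,Y,100],speed=110,until_force=8); print(h,env.current_ee_pos(),env.current_wrist_force())
if not h:
    h=env.line_to([X,Y,79],speed=30,until_force=6); print(h,env.current_ee_pos(),env.current_wrist_force())
print(env.current_time())
```

```text
False [454.14550129 173.02540008 100.56320449] [ 0.52589673 -0.57975642 -2.09096182]
True [454.25674939 172.84972867  84.8963171 ] [ 1.74758312 -0.51647324  2.14486772]
10.5667
```

Run:
```python
from h import *
import pickle
r=np.radians
env.open(); p=env.current_ee_pos(); print(p)
env.line_to([p[0],p[1],235],speed=170)
env.reach([430,20,330],down(r(150)))
t=env.snapshot("top"); s=env.snapshot("scene"); w,wc=wsnap(); pickle.dump((t,s,w,wc),open("s3.pkl","wb"))
print(env.current_time())
c=cloud(t); z=c[...,2]; rr=np.hypot(c[...,0]-455,c[...,1]-173.5); m=(rr<72)&(z>28)&(z<95)
print(m.sum(),cv2.minAreaRect(c[m][:,:2].astype(np.float32))); mm=m&(z>72); print("handle",np.median(z[mm]),cv2.minAreaRect(c[mm][:,:2].astype(np.float32)))
w=m&(z<65); print("walls",np.percentile(z[w],[50,90,98]))
# lid/handle
for n,im in(("top",t),("scene",s)):
    C=cloud(im); x,y,z=C[...,0]-455,C[...,1]-173.5,C[...,2]; L=(np.abs(x)<130)&(y>70)&(y<260)&(z>105)&(z<360)
    print(n,L.sum()); P=np.stack([x,y,z],-1)[L]
    # handle bar: farthest top
    k=(P[:,2]>295)&(np.abs(P[:,0])<40); print("top pts",k.sum(),np.round(np.percentile(P[k],[2,50,98],axis=0),1).tolist())
    # lid underside plane: points facing vessel (smallest y at each z)
    for z0 in(150,190,230,270): 
        k=np.abs(P[:,2]-z0)<8; 
        if k.sum()>5: print(z0,np.round(np.percentile(P[k,1],[2,10,50]),1),k.sum())
a=cv2.resize(s["color"][160:300,180:340],(800,700))[:600]; b=cv2.resize(t["color"][160:280,145:325],(800,533)); cv2.imwrite("pics/c3a.png",a); cv2.imwrite("pics/c3b.png",b)
```

```text
[453.45237796 172.9285978   84.75641667]
13.2333
350 ((439.25628662109375, 192.6881561279297), (89.04728698730469, 105.76040649414062), 79.30802154541016)
handle 86.4990947601861 ((441.4017028808594, 173.27389526367188), (95.72660827636719, 62.26264953613281), 29.518075942993164)
walls [54.97252746 57.78146184 59.9087877 ]
top 4290
top pts 518 [[-38.1, 131.3, 296.3], [-2.2, 152.2, 313.8], [37.6, 161.8, 318.4]]
150 [ 98.7  99.  100. ] 145
190 [102.  102.5 103.3] 278
230 [104.  104.8 106.9] 390
270 [107.  107.7 111.8] 488
scene 3070
top pts 208 [[-39.7, 139.9, 296.0], [-2.3, 161.2, 312.3], [34.1, 166.4, 315.2]]
150 [116.9 120.9 165.9] 233
190 [112.7 121.1 135.7] 277
230 [113.7 120.9 134.1] 337
270 [114.2 118.5 129.2] 215
```

View pics/c3b.png

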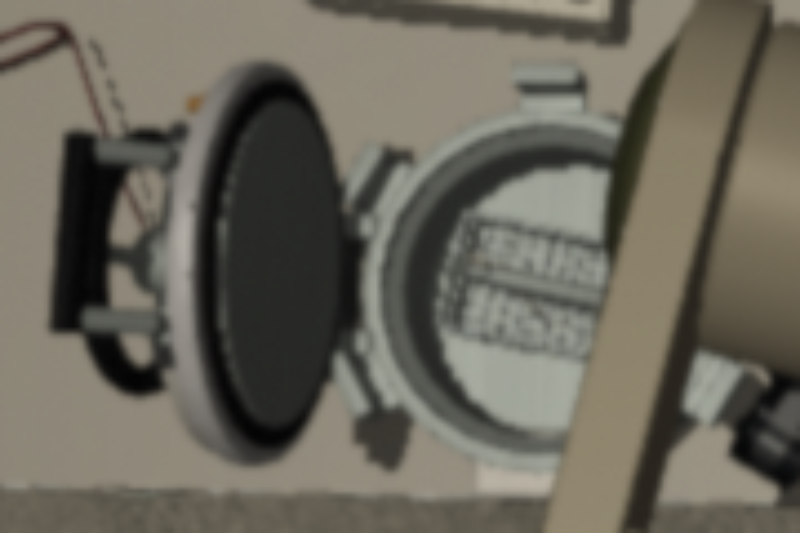

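View pics/c3a.png

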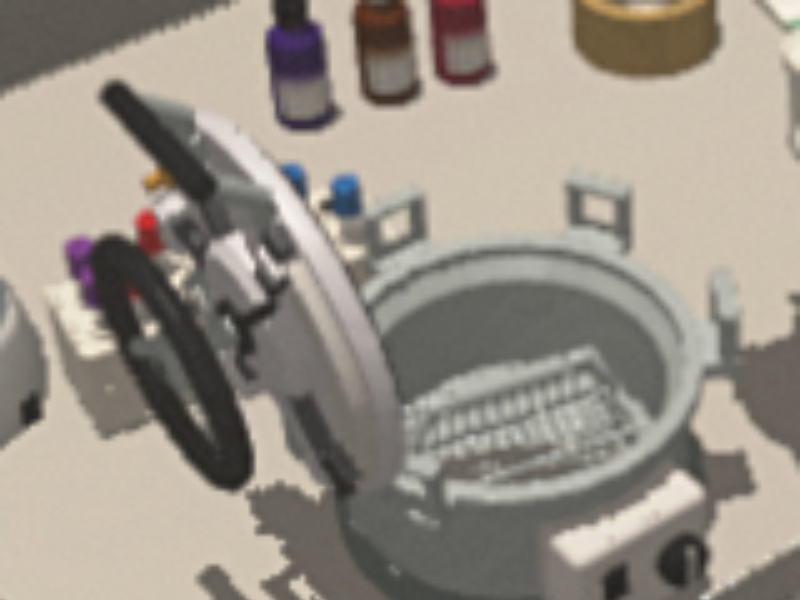

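Top crop: the basket stands in the vessel at about (530,290). Scene crop: it is flat, and the handle bar is the black bar from (110,90) to (210,190). Wall tops measure ≈56 mm, matching 22+34. The lid plane slope gives θ≈1.64, so the bar should be near y offset 155, z 311. I'll hover above the bar to measure it.

Run:
```python
from h import *
import pickle
r=np.radians
env.reach([440,150,410],down(r(89.3)))
env.reach([455,318,385],down(r(89.3)))
s,c=wsnap(); t=env.snapshot("top"); pickle.dump((s,c,t),open("w4.pkl","wb")); print(env.current_time(),env.current_q())
V=s["color"].max(-1)
for n,C,im in(("wrist",c,s),("top",cloud(t),t)):
    x,y,z=C[...,0],C[...,1],C[...,2]; V=im["color"].max(-1)
    m=(np.abs(x-455)<60)&(np.abs(y-325)<30)&(z>300)&(z<325)&(V<75)
    m=cv2.morphologyEx(m.astype(np.uint8),2,np.ones((3,3)))>0
    print(n,m.sum()); 
    if m.sum()>10:
        P=C[m]; print(np.round(np.percentile(P,[1,50,99],axis=0),1).tolist(),cv2.minAreaRect(P[:,:2].astype(np.float32)))
cv2.imwrite("pics/w4.png",s["color"])
```

```text
15.2833 [ 3.96825024e-01  3.31538408e-01  1.13519283e+00 -2.69211948e-04
  1.67411015e+00 -1.16030875e+00]
wrist 1760
[[413.2, 324.0, 310.4], [447.6, 329.8, 316.0], [490.8, 336.5, 318.0]] ((452.493896484375, 330.2068786621094), (79.2922592163086, 13.074470520019531), 0.4980323612689972)
top 222
[[415.9, 311.6, 301.9], [431.1, 326.0, 314.3], [457.4, 334.4, 318.6]] ((437.16888427734375, 323.67919921875), (42.02077865600586, 22.194068908691406), 6.299820423126221)
```

View pics/w4.png

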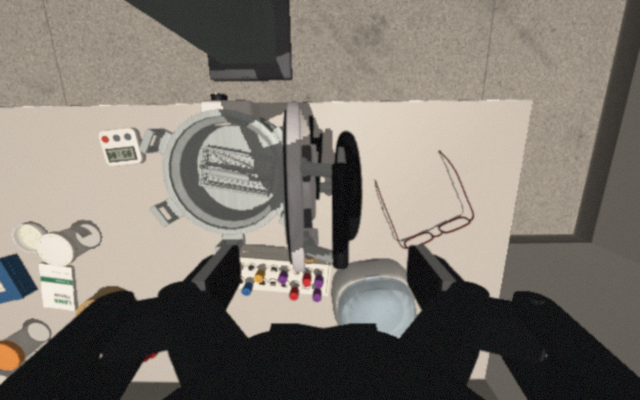

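Wrist view: the bar spans (345,140)–(345,265), and the vessel is at (225,168) with the basket inside. The bar fits as 79×13 mm centred at (452.5,330.2,311). I'll refit the rim from this same view to pin down the hinge.

Run:
```python
from h import *
from scipy.optimize import least_squares
import pickle
s,c,t=pickle.load(open("w4.pkl","rb")); P=c.reshape(-1,3); c0=np.array([453.8,173.5])
for it in range(3):
    rr=np.hypot(*(P[:,:2]-c0).T); m=(np.abs(P[:,2]-100)<4)&(rr<97)&(rr>78); Q=P[m]
    f=least_squares(lambda p:np.hypot(Q[:,0]-p[0],Q[:,1]-p[1])-p[2],[*c0,89],loss="soft_l1",f_scale=1.5); c0=f.x[:2]
print(m.sum(),f.x,np.median(Q[:,2]))
v=P[:,:2]-c0; rr=np.hypot(*v.T); a=np.degrees(np.arctan2(v[:,1],v[:,0])); m=(rr>88)&(rr<114)&(P[:,2]>124)&(P[:,2]<134)
for k in(-120,-60,0,60,120):
    mm=m&(np.abs(a-k)<15)
    if mm.sum()>5: print(k,mm.sum(),(np.percentile(a[mm],2)+np.percentile(a[mm],98))/2-k,rr[mm].mean())
psi=np.arctan2(330.2-c0[1],452.5-c0[0]); d=np.hypot(330.2-c0[1],452.5-c0[0])
print("psi bar",np.degrees(psi),"d",d)
for th in(1.6,1.64,1.68,1.72): print(th,100-(214*np.cos(th)-40*np.sin(th)),100+214*np.sin(th)+40*np.cos(th))
```

```text
2558 [453.29217266 173.51391972  88.77326844] 100.27865146576002
-120 223 0.5371798481633618 104.89018564864827
-60 196 0.251948553209715 104.74776871065284
0 24 -3.014048864867129 103.41593330789756
60 42 -4.708467141426567 104.15547075676884
120 85 4.017827649191361 104.46395660092368
psi bar 90.28967323106731 d 156.6880828012871
1.6 146.231641894136 312.7407701588305
1.64 154.7020232647362 310.7218276561407
1.68 163.08489306725545 308.36577518079343
1.72 171.36684049825988 305.67638191415153
```

```bash
cat > lid.py <<'E'
from h import *
yaw=np.radians(90.3); C=np.array([453.3,173.5,0]); e=np.array([np.cos(yaw),np.sin(yaw),0]); H=C+100*e+[0,0,100]; u=np.array([0,0,1.])
def bar(th): return H-e*(214*np.cos(th)-40*np.sin(th))+u*(214*np.sin(th)+40*np.cos(th))
def pose(th,off=np.zeros(3)):
    al=np.radians(40)*np.clip((1.3-th)/1.1,0,1); q=tilted(yaw,al); Z=R.from_quat(q).as_matrix()[:,2]
    return bar(th)+off-3*Z,q
E
python3 - <<'E'
from lid import *
q=tilted(yaw,0); b=np.array([452.5,330.2,310.7])
for th in np.arange(1.6,-.01,-.2): assert env.inverse_kinematics(*pose(th)) is not None,th
env.line_to([*b[:2],345],q,speed=100)
print(env.line_to(b+[0,0,3],speed=60,until_force=15),env.current_ee_pos())
env.grab(); F0=np.array(env.current_wrist_force()); print(env.current_width(),env.current_ee_pos(),F0,env.current_time())
for th in np.append(np.arange(1.55,.95,-.1),.95):
    p,q=pose(th); env.line_to(p,q,speed=70); F=np.array(env.current_wrist_force()); print(round(th,2),np.round(F,1),np.round(env.current_width(),1),np.round(np.array(env.current_ee_pos())-p,1))
    if np.linalg.norm(F-F0)>35: print("stop");break
print(env.current_time())
E
```

```text
False [452.56945522 330.23823691 313.84998132]
11.074961704262154 [452.50076138 330.25613262 313.85782153] [-0.5553678  -0.14717936  1.96670202] 17.2
1.55 [-2.2  1.5  8.1] 11.2 [ 0.  -0.   1.1]
1.45 [-0.9  1.   7.2] 10.8 [ 0.  -0.3  0.7]
1.35 [-2.5 -0.5  5.9] 11.1 [-0.  -0.3  0.2]
1.25 [-2.  -0.8  1.4] 11.1 [-0.1 -0.3 -0.3]
1.15 [-3.4  0.4  1.2] 11.2 [-0.1  0.  -0.2]
1.05 [-4.9 -4.2  4.1] 10.8 [-0.1 -0.3  0.2]
0.95 [-5.1 -2.7  5.6] 10.6 [-0.1 -0.2  0.3]
0.95 [-5.4 -1.6  5.5] 10.9 [-0.1  0.1  0.4]
20.6833
```

Going well, with forces under 10 N. I'll continue down to shut.

Run:
```python
from lid import *
for th in np.append(np.arange(.85,.04,-.1),.04):
    p,q=pose(th); env.line_to(p,q,speed=70 if th>.2 else 40); F=np.array(env.current_wrist_force()); print(round(th,2),np.round(F,1),np.round(env.current_width(),1),np.round(np.array(env.current_ee_pos())-p,1))
    if np.linalg.norm(F)>40: print("stop");break
else:
    p,q=pose(0); print(env.line_to(p-[0,0,4],q,speed=20,until_force=12)); print(np.round(np.array(env.current_ee_pos())-p,1),env.current_wrist_force())
print(env.current_time())
```

```text
0.85 [-3.5 -3.5  0.1] 10.9 [-0.1 -0.2 -0.2]
0.75 [-4.2 -4.   2.4] 10.4 [-0.1  0.  -0.1]
0.65 [-3.6 -0.5 -3.1] 10.9 [-0.2  0.1 -0.4]
0.55 [-3.7  1.7 -5.4] 11.0 [-0.3  0.4 -0.1]
0.45 [-5.7  2.7 -3.8] 10.9 [-0.3  0.6  0.1]
0.35 [-6.8 -1.8 -2.5] 10.8 [-0.2 -0.1  0.1]
0.25 [-7.6 -2.3 -0.7] 11.1 [-0.2 -0.   0.2]
0.15 [-5.3  1.5 -3.1] 11.0 [0.  0.4 0.2]
0.05 [-5.5 -2.3 -2.5] 10.8 [ 0.3 -0.1  0.4]
0.04 [ 0.9  4.1 -1.8] 10.8 [0.6 0.2 0.4]
True
[ 0.6  0.1 -0.7] [-0.90241569 -1.64023131  5.26062438]
26.1
```

Run:
```python
from lid import *
import pickle
env.open(); p=np.array(env.current_ee_pos()); Z=R.from_quat(env.current_orientation()).as_matrix()[:,2]
env.line_to(p-60*Z,speed=120); print(env.current_wrist_force())
env.grab()
env.reach([453,115,310],down(np.radians(140)))
s,c=wsnap(); t=env.snapshot("top"); pickle.dump((s,c,t),open("w5.pkl","wb")); cv2.imwrite("pics/w5.png",s["color"]); print(env.current_time(),env.current_ee_pos())
x,y,z=c[...,0],c[...,1],c[...,2]; rr=np.hypot(x-453.3,y-173.5); a=np.degrees(np.arctan2(y-173.5,x-453.3))
V=s["color"].max(-1)
m=(rr>75)&(rr<90)&(z>100)&(z<116); print("lid top z",np.median(z[m]),m.sum())
m=(rr>52)&(rr<58)&(z>150)&(z<175); P=c[m]; print("rim z",np.median(P[:,2]),m.sum())
m=(z>160)&(z<175)&(rr>40)&(rr<70); P=c[m].astype(np.float32); print("rim circ",cv2.minEnclosingCircle(P[:,:2]))
m=(rr>24)&(rr<40)&(z>150)&(z<172); h,_=np.histogram(a[m],72,(-180,180)); print("spokes",{-180+5*i:int(k) for i,k in enumerate(h) if k>3})
m=(rr>68)&(rr<86)&(z>113)&(z<135)&(V<90); h,_=np.histogram(a[m],72,(-180,180)); print("dark",{-180+5*i:int(k) for i,k in enumerate(h) if k>3})
```

```text
[ 0.09795073 -0.58234235  0.49792533]
29.025 [452.85289233 113.91235707 308.31162502]
lid top z 113.00531297223361 1318
rim z 169.24965172022598 1207Traceback (most recent call last):
  File "<stdin>", line 12, in <module>
cv2.error: OpenCV(4.12.0) /io/opencv/modules/imgproc/src/shapedescr.cpp:201: error: (-215:Assertion failed) count >= 0 && (depth == CV_32F || depth == CV_32S) in function 'minEnclosingCircle'
```

View pics/w5.png

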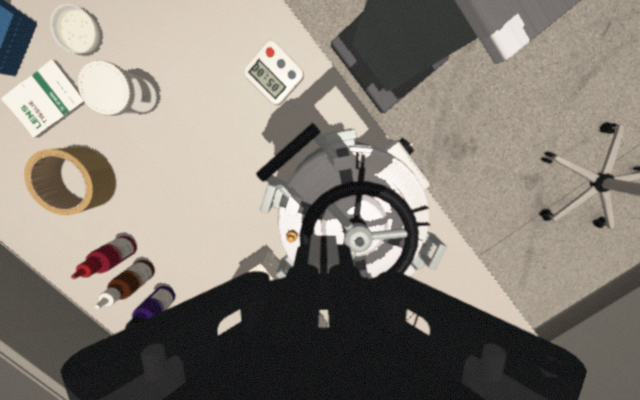

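Wrist view: lid shut, handwheel hub at (358,238), one spoke towards (402,235), the black pointer at about (362,170), and the pair of ribs at (420,215). I'll extract the angles.

```bash
cat > ang.py <<'E'
from lid import *
from scipy.optimize import least_squares
def angles(s,c):
    x,y,z=c[...,0],c[...,1],c[...,2]; V=s["color"].max(-1); c0=C[:2].copy()
    for _ in range(3):
        rr=np.hypot(x-c0[0],y-c0[1]); m=(z>164)&(z<175)&(rr>46)&(rr<66); Q=c[m]
        f=least_squares(lambda p:np.hypot(Q[:,0]-p[0],Q[:,1]-p[1])-p[2],[*c0,55],loss="soft_l1",f_scale=1.5); c0=f.x[:2]
    print("wheel",m.sum(),f.x)
    rr=np.hypot(x-c0[0],y-c0[1]); a=np.degrees(np.arctan2(y-c0[1],x-c0[0]))
    m=(rr>24)&(rr<44)&(z>155)&(z<172); h,_=np.histogram(a[m],72,(-180,180)); print("spokes",{-180+5*i:int(k) for i,k in enumerate(h) if k>3})
    m=(rr>70)&(rr<84)&(z>112)&(z<135)&(V<80); h,_=np.histogram(a[m],120,(-180,180)); print("dark",{-180+3*i:int(k) for i,k in enumerate(h) if k>2})
    return c0
E
python3 - <<'E'
from ang import *
import pickle
s,c,t=pickle.load(open("w5.pkl","rb")); angles(s,c); angles(t,cloud(t))
E
```

```text
wheel 2752 [452.32295782 170.63243506  54.00570053]
spokes {-100: 35, -95: 58, -90: 51, -85: 20, 135: 11, 140: 44, 145: 65, 150: 56}
dark {-138: 6, -135: 19, -132: 21, -126: 5, -123: 12, -120: 12, -117: 5, 63: 3, 141: 20, 153: 20, 156: 4}
wheel 438 [458.08903869 172.10373967  56.38394338]
spokes {}
dark {-156: 9, -153: 10, -150: 10, -147: 13, -144: 11, -141: 8, -138: 9, -135: 10, -132: 10, -129: 12, -126: 11, -123: 8, -120: 6, -117: 5}
```

```bash
cat > peg.py <<'E'
from ang import *
W=np.array([453,172.3]); rp=31.5
def pp(phi,z): f=np.radians(phi); return [W[0]+rp*np.cos(f),W[1]+rp*np.sin(f),z],down(f+np.pi/2)
E
python3 - <<'E'
from peg import *
import pickle
for f in(85,0,-90,-175): assert env.inverse_kinematics(*pp(f,170)) is not None,f
env.reach(*pp(85,215)); print(env.current_q()[5],env.current_width())
h=env.line_to(pp(85,171)[0],speed=60,until_force=8); print("hit",h,env.current_ee_pos(),env.current_wrist_force())
if not h:
    for f in np.append(np.arange(75,-120,-12.),-120):
        p,q=pp(f,171); env.line_to(p,q,speed=28); F=np.array(env.current_wrist_force()); a=np.radians(f)
        print(f,"rad %.1f tan %.1f z %.1f T %.2f"%(F[0]*np.cos(a)+F[1]*np.sin(a),-F[0]*np.sin(a)+F[1]*np.cos(a),F[2],env.current_torque()[2]))
        if np.linalg.norm(F)>40: print("stop");break
s,c=wsnap(); pickle.dump((s,c),open("w6.pkl","wb")); angles(s,c); cv2.imwrite("pics/w6.png",s["color"]); print(env.current_time())
E
```

```text
-2.866857511102391 0.011804205476280633
hit False [455.91956854 203.74552391 171.28643655] [ 0.1534785   0.41596733 -0.3336441 ]
75.0 rad 0.5 tan 0.7 z 1.0 T 0.00
63.0 rad 2.4 tan 3.8 z -0.4 T 0.01
51.0 rad 2.5 tan 6.0 z 0.6 T -0.01
39.0 rad 2.5 tan 7.1 z -0.9 T -0.07
27.0 rad 1.2 tan 7.4 z -1.0 T -0.01
15.0 rad 0.9 tan 6.5 z -0.6 T -0.03
3.0 rad 0.9 tan 7.2 z -0.9 T -0.11
-9.0 rad 1.2 tan 6.4 z -1.3 T -0.04
-21.0 rad 1.1 tan 6.1 z -1.3 T -0.03
-33.0 rad 1.4 tan 6.2 z -1.1 T -0.06
-45.0 rad 1.0 tan 6.3 z -1.3 T -0.01
-57.0 rad 1.7 tan 5.3 z -1.1 T -0.02
-69.0 rad 1.5 tan 5.9 z -2.1 T -0.05
-81.0 rad 3.2 tan 5.2 z -1.6 T 0.04
-93.0 rad 2.1 tan 5.7 z -0.9 T -0.03
-105.0 rad 3.7 tan 5.5 z -0.9 T 0.04
-117.0 rad 3.3 tan 4.0 z -0.6 T 0.04
-120.0 rad 3.8 tan 4.6 z 0.9 T 0.04
wheel 16824 [454.41272307 174.15632567  52.78872985]
spokes {-160: 63, -155: 241, -150: 220, -145: 147, -140: 74, -135: 49, -110: 6, -105: 64, -100: 71, -95: 60, -45: 19, -40: 158, -35: 255, -30: 312, -25: 42, 80: 108, 85: 331, 90: 297, 95: 155, 100: 7}
dark {141: 33, 144: 9, 156: 26, 165: 34}
37.275
```

View pics/w6.png

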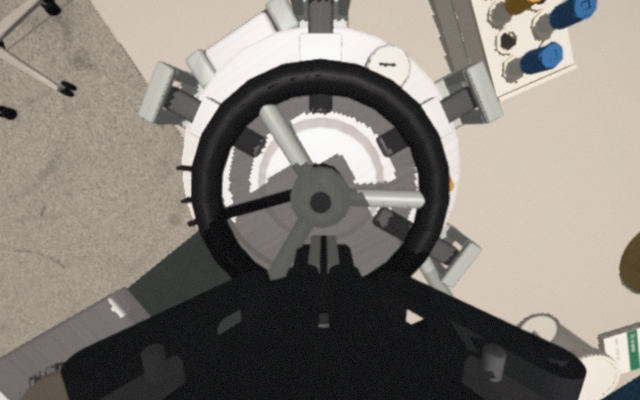

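Wrist view: hub at (320,200), black pointer at (250,207), left of the lower rib; the rib pair is seen at (185,168) and (187,198). Spokes are at -153°, -33° and 88°, so w≈3.19; the pointer is at 165.5° and the target is ≈150°. About 46° of wheel remain.

Run:
```python
from peg import *
import pickle
for f in(-132,-144,-156,-165):
    p,q=pp(f,171); env.line_to(p,q,speed=25)
env.sleep(.2)
s,c=wsnap(); pickle.dump((s,c),open("w7.pkl","wb")); c0=angles(s,c); cv2.imwrite("pics/w7.png",s["color"]); print(env.current_time())
x,y,z=c[...,0]-c0[0],c[...,1]-c0[1],c[...,2]; rr=np.hypot(x,y); a=np.degrees(np.arctan2(y,x)); V=s["color"].max(-1)
m=(rr>70)&(rr<86)&(z>110)&(z<135)&(V<80); h,_=np.histogram(a[m],60,(130,190)); print({130+i:int(k) for i,k in enumerate(h) if k>1})
```

```text
wheel 16828 [455.10807057 173.13110854  52.82321583]
spokes {-180: 41, -150: 53, -145: 72, -140: 60, -90: 25, -85: 179, -80: 269, -75: 292, -70: 18, 35: 166, 40: 330, 45: 287, 50: 120, 155: 106, 160: 236, 165: 222, 170: 133, 175: 75}
dark {-114: 3}
39.125
{143: 3, 151: 3}
```

View pics/w7.png

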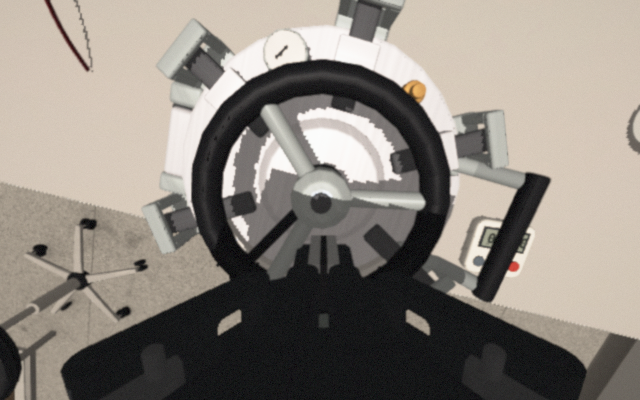

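Spokes are now at about -78° and 43°, a further 45°, so w≈3.97. The ribs are hidden behind the hand in this view (pointer at (270,235)). I'll back off, lift out and verify from clear of it.

Run:
```python
from peg import *
import pickle
p,q=pp(-160,171); env.line_to(p,q,speed=25)
env.line_to(pp(-160,260)[0],speed=150)
env.reach([453,85,320],down(np.radians(140)))
s,c=wsnap(); pickle.dump((s,c),open("w8.pkl","wb")); c0=angles(s,c); print(env.current_time(),env.current_wrist_force())
x,y,z=c[...,0]-C[0],c[...,1]-C[1],c[...,2]; rr=np.hypot(x,y); a=np.degrees(np.arctan2(y,x)); V=s["color"].max(-1)
m=(rr>68)&(rr<88)&(z>108)&(z<135)&(V<100); h,_=np.histogram(a[m],60,(130,190)); print({130+i:int(k) for i,k in enumerate(h) if k>1})
m=(rr>85)&(rr<91)&(z>105)&(z<120); print("lid z",[round(float(np.median(z[m&(np.abs(a-k)<12)])),1) for k in(-150,-120,-90,-60,0) if (m&(np.abs(a-k)<12)).sum()>5])
v,u=np.where((rr<95)&(z>100)); v0,u0=max(v.min()-10,0),max(u.min()-10,0); cr=s["color"][v0:v.max()+10,u0:u.max()+10]; k=min(800/cr.shape[1],600/cr.shape[0]); cv2.imwrite("pics/w8.png",cv2.resize(cr,None,fx=k,fy=k,interpolation=2)[:600,:800])
```

```text
wheel 2025 [452.8955167  170.55433268  54.52411754]
spokes {-85: 34, -80: 52, -75: 45, -70: 14, 35: 9, 40: 12, 45: 10, 50: 11, 150: 4, 155: 33, 160: 57, 165: 61}
dark {-132: 19, -126: 5, -123: 11, -120: 11, -117: 3, -63: 4, 141: 15, 147: 6, 153: 25, 156: 6}
43.3833 [ 0.28252828 -0.40814079  0.33883497]
{143: 7, 144: 13, 151: 13, 156: 3, 157: 22, 158: 18}
lid z [113.0, 113.5, 113.0, 113.5]
```

View pics/w8.png

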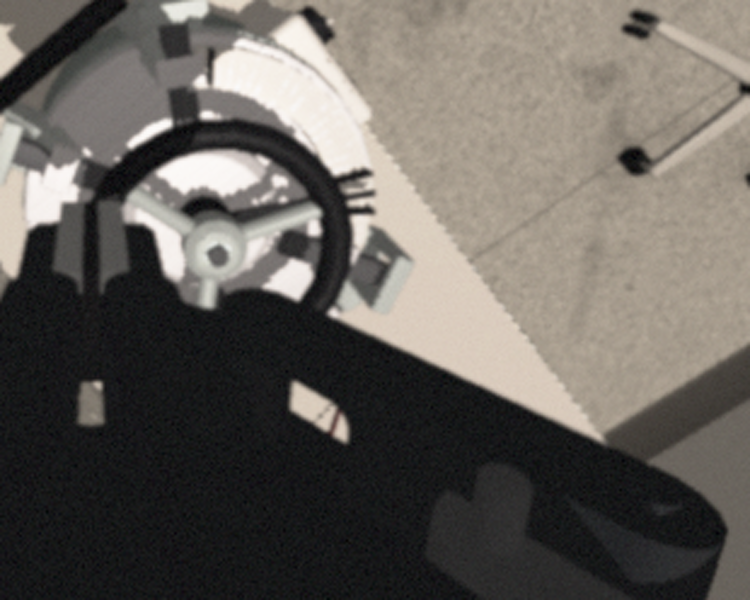

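The pointer tip (360,193) lies midway between the ribs at (355,175) and (360,208): pointer at 151°, ribs at 143.8° and 157.5°. The lid is flat and shut, and the robot is clear.

```bash
python3 -c "
from cell import env
print(env.job_done())"
```

```text
the job is handed in; nothing more can be done
None
```

I handed the job in at about 43 s: the basket stands flat in the vessel, the lid was held all the way down until shut, and the pointer is midway between the locked ribs (151°, ribs' midpoint 150.6°).

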